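# Dry run along the weld joint

### The job

Make a dry run of the weld with the fingertips: with the fingers pointing down, start over the tack weld next to the run-on tab and slowly follow the dog-leg joint, bends included, to the last tack weld at the other end, keeping the fingertips one to two centimetres above the plate all along. Stop there and finish still pointing at that last tack weld from the same height. Do not touch the plate or anything else lying around.

Things in the scene. Friction and masses are not known exactly. Their poses are not given: they have to be found in the camera images.
- plate: workpiece: grey steel plates tacked into one slab 220 (x) x 150 (y) x 12 mm, 3.2 kg, loose on the table; origin under its centre, z up. On top the joint is a dark line in a bright band 24 mm wide: from (-110,-30) mm straight to (-35,-30), slanting to (35,30), straight to (110,30). A bright run-on tab, 35 x 40 x 8 mm, sticks out of the -x edge at the joint's start; the other end has none
- seam0 (a point): point on the joint at the height of the plate top (12 mm above the table): the first tack weld, 10 mm in from the plate edge that carries the run-on tab (round, 13 mm across, 2.5 mm proud of the plate)
- seam1 (a point): point on the joint at the height of the plate top (12 mm above the table): between seam0 and seam2, half-way
- seam2 (a point): point on the joint at the height of the plate top (12 mm above the table): the second tack weld, at the first bend (round, 13 mm across, 2.5 mm proud of the plate)
- seam3 (a point): point on the joint at the height of the plate top (12 mm above the table): between seam2 and seam5, one third of the way
- seam4 (a point): point on the joint at the height of the plate top (12 mm above the table): between seam2 and seam5, two thirds of the way
- seam5 (a point): point on the joint at the height of the plate top (12 mm above the table): the third tack weld, at the second bend (round, 13 mm across, 2.5 mm proud of the plate)
- seam6 (a point): point on the joint at the height of the plate top (12 mm above the table): between seam5 and seam7, half-way
- seam7 (a point): point on the joint at the height of the plate top (12 mm above the table): the last tack weld, 10 mm in from the opposite plate edge (round, 13 mm across, 2.5 mm proud of the plate)
- magnet: red and black block-shaped welding magnet 50 x 36 x 24 mm high, loose on the plate in the corner between the first straight and the slant, its near side at least 30 mm from the joint's centre line; origin under its centre. Leave it alone; closed fingers pass with room to spare, widely opened ones may hit it
- nut: steel hexagon nut, 30 mm across and 16 mm high, loose on the plate on the other side of the joint, at least 35 mm from its centre line; origin under its centre. Leave it alone
- tube: square steel tube offcut 160 x 50 x 50 mm lying on the table to the right of the plate; origin under its centre. Leave it alone
- brush: brush with a green handle lying on the table to the left of the plate, under 60 mm high; origin under its middle. Leave it alone
- hammer: hammer with a wooden handle lying on the table further left, under 60 mm high; origin under its middle. Leave it alone

How it is judged:
By the outcome, as a careful person would: the job done as asked, in the order asked, and still so for the second after the job is handed in, with the robot touching nothing.
It also fails if it takes over 43 s, if anything falls off the work surface, if the arm or the gripper's body presses on something with over 40 N, if the wrist force passes 120 N, or if a joint passes its speed limit or range.

### The arm

A 6-joint arm with a two-finger parallel gripper is mounted at the origin on the work surface. World frame = base frame: x ahead of the robot, y to its left, z up, the work surface at z = 0. Lengths are in m, angles in rad, forces in N, time in s.
With the tool pointing down it reaches from about 0.35 to 0.85 m from the base axis. Payload 8.1 kg.
Tool frame: the origin (TCP) lies on the front face of the gripper's body, between the roots of the fingers; the fingertips stand 84 mm ahead of it and the grasp point (between the pads) lies 65 mm ahead of it; x points along the fingers, y is the direction in which the jaws open and shut, and the axes are right-handed (so a half turn about x gives the same grasp; the last joint's range is limited). The gripper opens to 93 mm and grips with 3 to 60 N. Pads are 15 mm wide; open, the fingers measure 128 mm over their backs; the gripper's body (75 mm by 188 mm) begins 65 mm behind the grasp point.
Start: joints at [1.194, 0.13, 1.488, -0, 1.523, -0.085], TCP at [0.173, 0.575, 0.303] pointing down, gripper open.
Joint ranges: [-2.96, 2.96], [-0.89, 2.26], [0.02, 2.5], [-1.34, 4.48], [0, 2.73], [-2.66, 2.66]. Speed limits (rad/s): [2.39, 2.39, 2.79, 3.14, 3.14, 3.14].

### API

Orientations are given as a rotation vector (axis times angle).
In Python, from plant import telemetry, read_camera, camera_params, robot gives the robot as it stands.
- The arm moves only by the tool step_arm, never from a script. Its argument "commands" is a list of rows, each an object with "xyz": the shift along the tool's x, y, z in mm, a list of three; "turn": the turn, a rotation vector about the tool's x, y, z in rad, a list of three; "grip": the finger opening in mm, from 0 to 93. In form: [{"xyz": [dx, dy, dz], "turn": [ax, ay, az], "grip": grip}, ...]. A call has 1 to 12 rows; each row is the pose to reach, as a shift and turn from the pose commanded when the call began, along the tool's axes at that moment; what a row does not reach only later rows make up. A row lasts 1/8 s, in which the tool goes at most 62.5 mm and 10.7 degrees, less where a joint would pass 70% of its speed; a pose out of reach is approached as far as the arm can. A call with a gripper value outside its range is refused whole. The fingers move at their own pace and stop on an object; "force" is the grip in N (left out, the last holds). Time passes only in rows, so rows that repeat a pose let the fingers close. It gives the time, the measured TCP pose, the force and the opening at its end, in the units of the state.
- telemetry.read_state(): the state, without advancing time (a new reading comes with each control period).
- read_camera(name): name is "scene" or "side" or "wrist"; returns the picture (420x560x3 uint8, red, green, blue); there is no depth.
- camera_params(name): a dict with "mtx" (3x3 intrinsics, pixels), "rvec" (rotation vector, rad) and "tvec" (3), from world to camera coordinates, as OpenCV has them. Camera axes: x right, y down, z forward; pixel columns grow to the right and rows downward; lengths in m; the calibration is good to about 2 mm. A picture is of the moment at which its call begins: read the wrist's pose just before it. camera_params takes no time and is no camera call; for the wrist camera it gives the pose at the moment of the call.
- robot.close_job(): hands the job in, once; it reports no verdict.
The state is a dict: "t": time; "q": joint angles; "dq": joint speeds; "joint_torque": joint torques, N m; "tool_pos": TCP position; "orientation": TCP orientation; "force": force on the tool from outside, world axes, zero at the start; "wrist_torque": the same for the moment, N m; "opening": finger opening in m.
Only numpy, scipy, OpenCV 4.12 (cv2) and the standard library are available. Lean on these libraries where they do the work, as an engineer would, in place of code of your own. Each camera call takes 0.05 s, during which the arm holds its last target. There are 200 camera calls.

## Working session

There is one attempt and no reset: what is moved stays moved. The work goes in short steps, Python scripts to look and compute and a tool call to move; the robot and the scene stay as the last step left them, time stands still between calls to the robot, and variables do not carry over. Pictures are saved under pics/ and viewed, about 8 in all and at most 12, crops included, and the job is handed in when it is done.

Besides the shell and the picture viewer there is one more tool, called in YAML: its name, and indented under it one key for each argument. step_arm: Moves the arm, as the interface text tells. Its arguments: {"type":"object","properties":{"commands":{"type":"array"},"force":{"type":"number"}},"required":["commands"]}

```bash
mkdir -p pics; ls; python3 - <<'E'
from plant import telemetry, read_camera, camera_params
import cv2,numpy as np
for n in ["scene","side","wrist"]:
    p=camera_params(n); print(n,p)
    cv2.imwrite(f"pics/{n}0.png",cv2.cvtColor(read_camera(n),cv2.COLOR_RGB2BGR))
s=telemetry.read_state(); print(s)
E
```

```text
pics
scene {'mtx': array([[459.79303365,   0.        , 281.60061484],
       [  0.        , 459.79303365, 205.48741061],
       [  0.        ,   0.        ,   1.        ]]), 'rvec': array([ 0.80247856,  2.77404875, -0.78848515]), 'tvec': array([ 0.43779869, -0.28082924,  1.34470818])}
side {'mtx': array([[440.84067549,   0.        , 271.62217636],
       [  0.        , 440.84067549, 210.28380369],
       [  0.        ,   0.        ,   1.        ]]), 'rvec': array([ 2.17581558, -0.94754485,  0.37423296]), 'tvec': array([-0.33936788,  0.34634288,  1.14223266])}
wrist {'mtx': array([[323.62406052,   0.        , 282.29427329],
       [  0.        , 323.62406052, 211.22355166],
       [  0.        ,   0.        ,   1.        ]]), 'rvec': array([-2.31575078, -1.72376133, -0.260802  ]), 'tvec': array([-0.59951104, -0.03584008,  0.39176445])}
{'t': 0.15, 'q': array([ 1.19361062e+00,  1.31005727e-01,  1.48905471e+00,  1.53933272e-05,
        1.52302074e+00, -8.54286221e-02]), 'dq': array([-0.00137226, -0.00198704, -0.00527471,  0.00081141, -0.00026447,
       -0.00072957]), 'joint_torque': array([ 1.03570954e-03, -5.60475183e+01, -4.92337132e+01,  7.69222970e-02,
        3.04462784e-02, -4.25970120e-05]), 'tool_pos': array([0.17244805, 0.57433384, 0.30190351]), 'orientation': array([ 0.2278718 ,  1.55899483, -0.2301489 ]), 'force': array([1.25957622, 1.01702902, 0.43895507]), 'wrist_torque': array([ 0.00723861,  0.01895582, -0.02621311]), 'opening': 0.09293902333478402}
```

View pics/scene0.png

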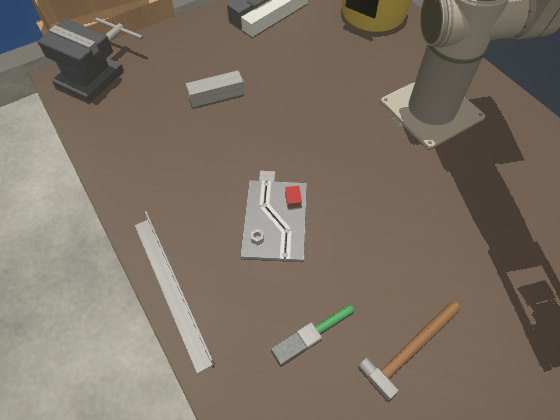

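View pics/wrist0.png

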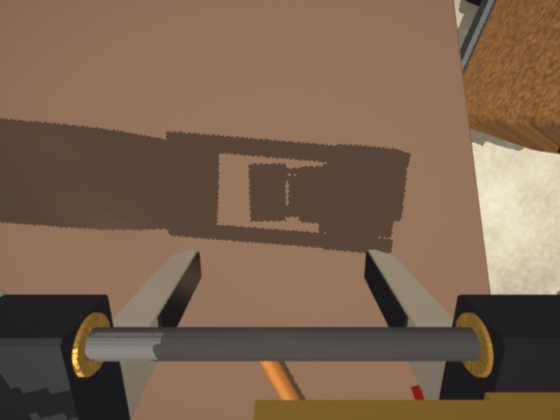

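The scene picture shows the plate at about (275,220). The tab is at (267,177), the magnet at (293,197), the nut at (257,236), the tube at (215,88), the brush at (315,335) and the hammer at (410,350). The wrist picture shows only the table.

```bash
cat > h.py <<'E'
import numpy as np,cv2
from plant import camera_params,read_camera,telemetry
from scipy.spatial.transform import Rotation as R
def cast(p,uv,z):
    Rm=cv2.Rodrigues(p['rvec'])[0]; c=-Rm.T@p['tvec']
    d=(Rm.T@np.linalg.inv(p['mtx'])@np.c_[np.atleast_2d(uv),np.ones(len(np.atleast_2d(uv)))].T).T
    return c+d*((z-c[2])/d[:,2])[:,None]
def proj(p,X): return cv2.projectPoints(np.float64(X),p['rvec'],p['tvec'],p['mtx'],None)[0][:,0]
L=np.array([[-100,-30],[-67.5,-30],[-35,-30],[-35+70/3,-10],[-35+140/3,10],[35,30],[67.5,30],[100,30]])/1000
E
python3 - <<'E'
from h import *
s=camera_params("scene");d=camera_params("side")
c=cast(s,[[249,181],[307,183],[304,259],[242,257],[267,177]],.012);print(c.round(3))
print(proj(d,c).round(0))
a=cv2.imread("pics/scene0.png")[165:270,230:320];a=cv2.resize(a,None,fx=5,fy=5,interpolation=2)
u=proj(d,c).mean(0).astype(int);x,y=u[0]-70,u[1]-60
print(x,y)
b=cv2.imread("pics/side0.png");cv2.imwrite("pics/s.png",b)
b=cv2.resize(b[max(y,0):y+105,max(x,0):x+140],None,fx=2.5,fy=2.5,interpolation=2)
o=np.zeros((600,800,3),np.uint8);o[:a.shape[0],:450]=a;b=b[:600,:350];o[:b.shape[0],450:450+b.shape[1]]=b
cv2.imwrite("pics/c1.png",o)
E
```

```text
[[ 0.582 -0.058  0.012]
 [ 0.457  0.028  0.012]
 [ 0.584  0.205  0.012]
 [ 0.705  0.122  0.012]
 [ 0.535 -0.043  0.012]]
[[304. 231.]
 [257. 238.]
 [247. 193.]
 [288. 187.]
 [291. 236.]]
207 157
```

View pics/c1.png

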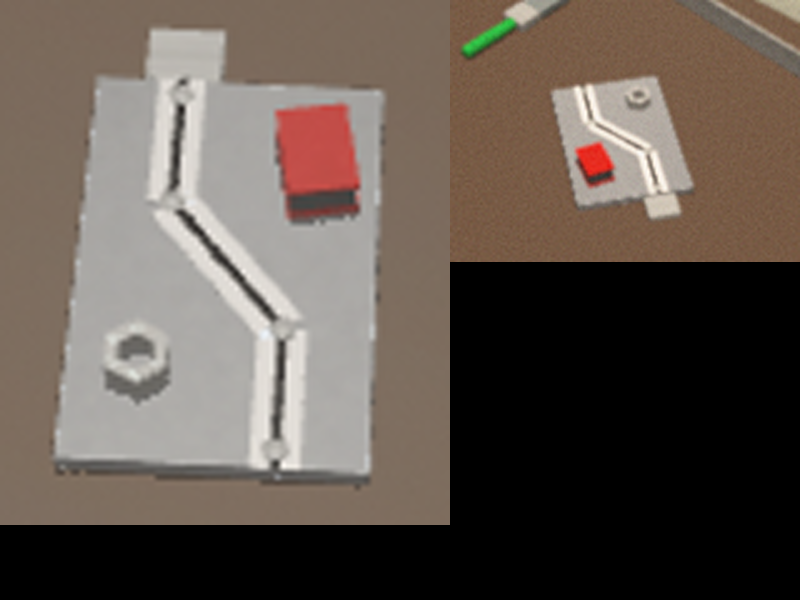

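The four tacks are at crop pixels (182,93), (172,202), (283,328) and (275,450). The magnet is right of the joint and the nut left. The side view shows the same layout.

```bash
cat >> h.py <<'E'
def fit(P,idx=[0,2,5,7]):
    A=L[idx];B=P[:,:2];a=A-A.mean(0);b=B-B.mean(0)
    th=np.arctan2((a[:,0]*b[:,1]-a[:,1]*b[:,0]).sum(),(a*b).sum())
    Rm=np.array([[np.cos(th),-np.sin(th)],[np.sin(th),np.cos(th)]])
    t=B.mean(0)-Rm@A.mean(0)
    return th,t,(B-(A@Rm.T+t)), L@Rm.T+t
def tool():
    s=telemetry.read_state();return s,R.from_rotvec(s['orientation'])
E
python3 - <<'E'
from h import *
p=camera_params("scene")
uv=(np.array([[182,93],[172,202],[283,328],[275,450]])+.5)/5-.5+[230,165]
th,t,r,S=fit(cast(p,uv,.0145));print(th,t,(r*1000).round(1));print(S.round(4))
np.save("S.npy",S)
s,T=tool();print(T.as_matrix().round(4))
print("shift to 90mm tip above seam0",(T.inv().apply(np.r_[S[0],.012+.09+.084]-s['tool_pos'])*1000).round(1))
# turn to be exactly vertical, keep jaw heading
M=T.as_matrix();x=np.array([0,0,-1.]);y=M[:,1]*[1,1,0];y/=np.linalg.norm(y)
G=R.from_matrix(np.c_[x,y,np.cross(x,y)]);print((T.inv()*G).as_rotvec().round(4),np.arctan2(y[1],y[0]))
E
```

```text
0.9473885264360178 [0.58285752 0.0727956 ] [[-0.4 -0.6]
 [ 0.4  0.8]
 [-0.2 -0.3]
 [ 0.2  0.1]]
[[ 5.488e-01 -2.590e-02]
 [ 5.678e-01  5.000e-04]
 [ 5.868e-01  2.690e-02]
 [ 5.842e-01  5.750e-02]
 [ 5.815e-01  8.810e-02]
 [ 5.789e-01  1.187e-01]
 [ 5.979e-01  1.451e-01]
 [ 6.169e-01  1.715e-01]]
[[-6.000e-04  2.876e-01  9.577e-01]
 [-1.400e-03  9.577e-01 -2.876e-01]
 [-1.000e+00 -1.500e-03 -1.000e-04]]
shift to 90mm tip above seam0 [ 116.5 -466.4  533.1]
[-0.     -0.0001  0.0015] 1.2790385997165707
```

step_arm:
  commands:
    - {"xyz": [0, -6, 7], "turn": [0, 0, 0], "grip": 0}
    - {"xyz": [0, -20, 23], "turn": [0, 0, 0], "grip": 0}
    - {"xyz": [0, -40, 46], "turn": [0, 0, 0], "grip": 0}
    - {"xyz": [0, -65, 74], "turn": [0, 0, 0], "grip": 0}
    - {"xyz": [0, -90, 103], "turn": [0, 0, 0], "grip": 0}
    - {"xyz": [0, -115, 131], "turn": [0, 0, 0], "grip": 0}
    - {"xyz": [0, -140, 160], "turn": [0, 0, 0], "grip": 0}
    - {"xyz": [0, -165, 189], "turn": [0, 0, 0], "grip": 0}
    - {"xyz": [0, -190, 217], "turn": [0, 0, 0], "grip": 0}
    - {"xyz": [0, -210, 240], "turn": [0, 0, 0], "grip": 0}
    - {"xyz": [0, -225, 257], "turn": [0, 0, 0], "grip": 0}
    - {"xyz": [0, -233, 266], "turn": [0, 0, 0], "grip": 0}

```text
t: 1.65
tool_pos: [0.3608, 0.2737, 0.3027]
orientation: [0.23, 1.558, -0.23]
force: [0.0, 0.5, -0.4]
opening: 0.0005
```

step_arm:
  commands:
    - {"xyz": [0, -6, 7], "turn": [0, 0, 0], "grip": 0}
    - {"xyz": [0, -20, 23], "turn": [0, 0, 0], "grip": 0}
    - {"xyz": [0, -40, 46], "turn": [0, 0, 0], "grip": 0}
    - {"xyz": [0, -65, 74], "turn": [0, 0, 0], "grip": 0}
    - {"xyz": [0, -90, 103], "turn": [0, 0, 0], "grip": 0}
    - {"xyz": [0, -115, 131], "turn": [0, 0, 0], "grip": 0}
    - {"xyz": [0, -140, 160], "turn": [0, 0, 0], "grip": 0}
    - {"xyz": [0, -165, 189], "turn": [0, 0, 0], "grip": 0}
    - {"xyz": [0, -190, 217], "turn": [0, 0, 0], "grip": 0}
    - {"xyz": [0, -210, 240], "turn": [0, 0, 0], "grip": 0}
    - {"xyz": [0, -225, 257], "turn": [0, 0, 0], "grip": 0}
    - {"xyz": [0, -233, 266], "turn": [0, 0, 0], "grip": 0}

```text
t: 3.15
tool_pos: [0.5485, -0.0253, 0.3025]
orientation: [0.229, 1.559, -0.229]
force: [-0.4, 0.5, 0.5]
opening: 0.0007
```

```bash
python3 - <<'E'
from h import *
s,T=tool();p=camera_params("wrist");I=read_camera("wrist")
S=np.load("S.npy");print(s['t'],s['tool_pos'],s['opening'],s['force'],proj(p,np.c_[S,np.full(8,.012)]).round(0).tolist())
np.savez("w1.npz",**p)
cv2.imwrite("pics/w1.png",cv2.cvtColor(I,cv2.COLOR_RGB2BGR))
E
```

```text
3.15 [ 0.54845409 -0.02527971  0.30253042] 0.0006601366884388787 [-0.37609097  0.54805305  0.47877562] [[282.0, 185.0], [307.0, 193.0], [333.0, 202.0], [358.0, 193.0], [383.0, 183.0], [408.0, 174.0], [433.0, 183.0], [458.0, 192.0]]
```

View pics/w1.png

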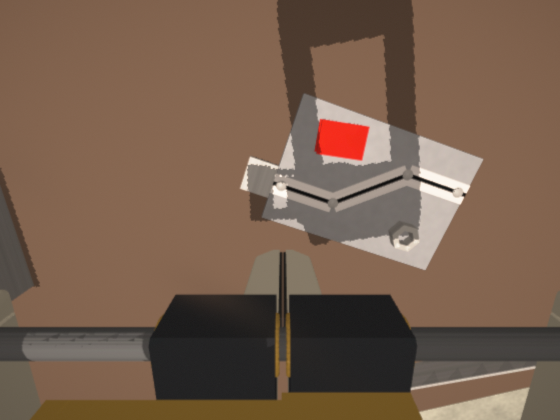

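The wrist picture shows the tacks at (281,186), (333,203), (408,174) and (458,192), all within about 1 px of the prediction. Closed fingers are over the start, so I descend.

step_arm:
  commands:
    - {"xyz": [5, 0, 0], "turn": [0, 0, 0], "grip": 0}
    - {"xyz": [20, 0, 0], "turn": [0, 0, 0], "grip": 0}
    - {"xyz": [45, 0, 0], "turn": [0, 0, 0], "grip": 0}
    - {"xyz": [70, 0, 0], "turn": [0, 0, 0], "grip": 0}
    - {"xyz": [95, 0, 0], "turn": [0, 0, 0], "grip": 0}
    - {"xyz": [120, 0, 0], "turn": [0, 0, 0], "grip": 0}
    - {"xyz": [140, 0, 0], "turn": [0, 0, 0], "grip": 0}
    - {"xyz": [155, 0, 0], "turn": [0, 0, 0], "grip": 0}
    - {"xyz": [165, 0, 0], "turn": [0, 0, 0], "grip": 0}
    - {"xyz": [170, 0, 0], "turn": [0, 0, 0], "grip": 0}
    - {"xyz": [170, 0, 0], "turn": [0, 0, 0], "grip": 0}
    - {"xyz": [170, 0, 0], "turn": [0, 0, 0], "grip": 0}

```text
t: 4.7
tool_pos: [0.5485, -0.0248, 0.1335]
orientation: [0.229, 1.557, -0.229]
force: [0.3, -0.8, -0.1]
opening: 0.0007
```

```bash
python3 - <<'E'
from h import *
P=np.mean([telemetry.read_state()['tool_pos'] for _ in range(5)],0)
s,T=tool();S=np.load("S.npy");print(s['t'],P)
# refined fit averaging wrist tacks
f=np.load("w1.npz");th,t,r,S2=fit(cast(f,[[281,186],[333,203],[408,174],[458,192]],.0145))
print((r*1000).round(1),((S2-S)*1000).round(1))
S=(S+S2)/2;np.save("S.npy",S)
X=np.c_[S,np.full(8,.111)]
print("to seam0",(T.inv().apply(X[0]-P)*1000).round(1))
print("legs",(T.inv().apply(np.diff(X[[0,2,5,7]],axis=0))*1000).round(1))
E
```

```text
4.7 [ 0.5485365  -0.02476607  0.133492  ]
[[ 0.1  0.1]
 [ 0.1  0.3]
 [-0.4  0. ]
 [ 0.2 -0.4]] [[ 0.8 -1. ]
 [ 0.6 -0.9]
 [ 0.5 -0.8]
 [ 0.3 -0.8]
 [ 0.1 -0.8]
 [-0.1 -0.8]
 [-0.3 -0.7]
 [-0.5 -0.6]]
to seam0 [22.5 -1.4  1.1]
legs [[  0.   61.5  21. ]
 [ -0.   85.6 -34.2]
 [  0.   61.5  21. ]]
```

step_arm:
  commands:
    - {"xyz": [3, 0, 0], "turn": [0, 0, 0], "grip": 0}
    - {"xyz": [7, -1, 1], "turn": [0, 0, 0], "grip": 0}
    - {"xyz": [11, -1.5, 1], "turn": [0, 0, 0], "grip": 0}
    - {"xyz": [15, -1.5, 1], "turn": [0, 0, 0], "grip": 0}
    - {"xyz": [18, -1.5, 1], "turn": [0, 0, 0], "grip": 0}
    - {"xyz": [20, -1.5, 1], "turn": [0, 0, 0], "grip": 0}
    - {"xyz": [22, -1.5, 1], "turn": [0, 0, 0], "grip": 0}
    - {"xyz": [22, -1.5, 1], "turn": [0, 0, 0], "grip": 0}
    - {"xyz": [22, -1.5, 1], "turn": [0, 0, 0], "grip": 0}
    - {"xyz": [22, -1.5, 1], "turn": [0, 0, 0], "grip": 0}

```text
t: 5.95
tool_pos: [0.5487, -0.0264, 0.1109]
orientation: [0.229, 1.558, -0.229]
force: [0.2, -0.6, -0.8]
opening: 0.0004
```

```bash
cat > chk.py <<'E'
from h import *
import sys
s,T=tool();S=np.load("S.npy");i=int(sys.argv[1]);n=sys.argv[2]
print(s['t'],s['tool_pos'].round(4),s['force'].round(1),"err mm world to seam",((np.r_[S[i],.111]-s['tool_pos'])*1000).round(1),"tool",(T.inv().apply(np.r_[S[i],.111]-s['tool_pos'])*1000).round(1))
o=[]
for c in ["side","wrist"]:
    p=camera_params(c);I=cv2.cvtColor(read_camera(c),cv2.COLOR_RGB2BGR)
    if c=="side":
        u=proj(p,np.array([np.r_[S[i],.03]]))[0].astype(int);print(u)
        o.append(cv2.resize(I[u[1]-50:u[1]+50,u[0]-38:u[0]+38],None,fx=5,fy=5,interpolation=2))
    else: o.append(cv2.resize(I,None,fx=.75,fy=.75)[:, :420] if 0 else cv2.resize(I[130:380,180:390],(420,500)))
cv2.imwrite(f"pics/{n}.png",np.hstack(o))
E
python3 chk.py 0 k0
```

```text
5.95 [ 0.5487 -0.0264  0.1109] [ 0.2 -0.6 -0.8] err mm world to seam [0.6 0.  0.1] tool [-0.1  0.2  0.5]
[289 227]
```

View pics/k0.png

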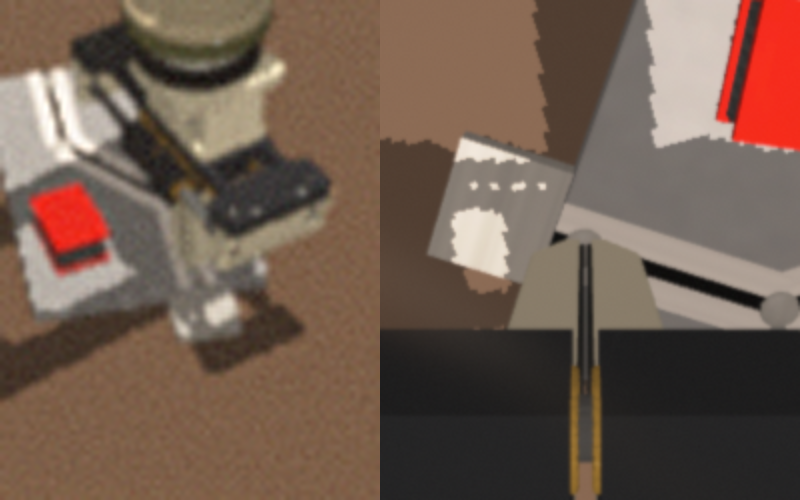

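The fingertips stand at the first tack, seen just behind the tip at (583,238). The magnet is well clear. Now the first leg.

step_arm:
  commands:
    - {"xyz": [0, 1.5, 0.5], "turn": [0, 0, 0], "grip": 0}
    - {"xyz": [0, 4, 1.4], "turn": [0, 0, 0], "grip": 0}
    - {"xyz": [0, 6.5, 2.3], "turn": [0, 0, 0], "grip": 0}
    - {"xyz": [0, 9, 3.2], "turn": [0, 0, 0], "grip": 0}
    - {"xyz": [0, 11.5, 4.1], "turn": [0, 0, 0], "grip": 0}
    - {"xyz": [0, 14, 5], "turn": [0, 0, 0], "grip": 0}
    - {"xyz": [0, 16.5, 5.8], "turn": [0, 0, 0], "grip": 0}
    - {"xyz": [0, 19, 6.7], "turn": [0, 0, 0], "grip": 0}
    - {"xyz": [0, 21.5, 7.5], "turn": [0, 0, 0], "grip": 0}
    - {"xyz": [0, 24.5, 8.5], "turn": [0, 0, 0], "grip": 0}
    - {"xyz": [0, 27.5, 9.5], "turn": [0, 0, 0], "grip": 0}
    - {"xyz": [0, 30.5, 10.6], "turn": [0, 0, 0], "grip": 0}

```text
t: 7.55
tool_pos: [0.5676, -0.0001, 0.1107]
orientation: [0.229, 1.559, -0.229]
force: [0.2, -0.1, -0.6]
opening: 0.0005
```

step_arm:
  commands:
    - {"xyz": [0, 3, 1], "turn": [0, 0, 0], "grip": 0}
    - {"xyz": [0, 6, 2], "turn": [0, 0, 0], "grip": 0}
    - {"xyz": [0, 9, 3], "turn": [0, 0, 0], "grip": 0}
    - {"xyz": [0, 12, 4], "turn": [0, 0, 0], "grip": 0}
    - {"xyz": [0, 15, 5], "turn": [0, 0, 0], "grip": 0}
    - {"xyz": [0, 18, 6], "turn": [0, 0, 0], "grip": 0}
    - {"xyz": [0, 21, 7], "turn": [0, 0, 0], "grip": 0}
    - {"xyz": [0, 24, 8], "turn": [0, 0, 0], "grip": 0}
    - {"xyz": [0, 27, 9], "turn": [0, 0, 0], "grip": 0}
    - {"xyz": [0, 29.5, 10], "turn": [0, 0, 0], "grip": 0}
    - {"xyz": [0, 31, 10.6], "turn": [0, 0, 0], "grip": 0}
    - {"xyz": [0, 31, 10.6], "turn": [0, 0, 0], "grip": 0}

```text
t: 9.05
tool_pos: [0.5866, 0.0264, 0.1107]
orientation: [0.229, 1.559, -0.229]
force: [-0.3, -0.4, -0.8]
opening: 0.0004
```

```bash
python3 chk.py 2 k2
```

```text
9.05 [0.5866 0.0264 0.1107] [-0.3 -0.4 -0.8] err mm world to seam [0.4 0.  0.3] tool [-0.3  0.2  0.4]
[285 213]
```

On the mark at the first bend. Next is the slant: 85.6 along y, -34 along z.

step_arm:
  commands:
    - {"xyz": [0, 1.5, -0.5], "turn": [0, 0, 0], "grip": 0}
    - {"xyz": [0, 4, -1.5], "turn": [0, 0, 0], "grip": 0}
    - {"xyz": [0, 6.5, -2.5], "turn": [0, 0, 0], "grip": 0}
    - {"xyz": [0, 9, -3.5], "turn": [0, 0, 0], "grip": 0}
    - {"xyz": [0, 11.5, -4.5], "turn": [0, 0, 0], "grip": 0}
    - {"xyz": [0, 14, -5.5], "turn": [0, 0, 0], "grip": 0}
    - {"xyz": [0, 16.5, -6.5], "turn": [0, 0, 0], "grip": 0}
    - {"xyz": [0, 19, -7.5], "turn": [0, 0, 0], "grip": 0}
    - {"xyz": [0, 21.5, -8.5], "turn": [0, 0, 0], "grip": 0}
    - {"xyz": [0, 24, -9.5], "turn": [0, 0, 0], "grip": 0}
    - {"xyz": [0, 26.5, -10.5], "turn": [0, 0, 0], "grip": 0}
    - {"xyz": [0, 29, -11.5], "turn": [0, 0, 0], "grip": 0}

```text
t: 10.65
tool_pos: [0.5839, 0.0576, 0.1107]
orientation: [0.229, 1.559, -0.229]
force: [-0.2, 0.6, -0.5]
opening: 0.0004
```

step_arm:
  commands:
    - {"xyz": [0, 2.5, -1], "turn": [0, 0, 0], "grip": 0}
    - {"xyz": [0, 5, -2], "turn": [0, 0, 0], "grip": 0}
    - {"xyz": [0, 7.5, -3], "turn": [0, 0, 0], "grip": 0}
    - {"xyz": [0, 10, -4], "turn": [0, 0, 0], "grip": 0}
    - {"xyz": [0, 12.5, -5], "turn": [0, 0, 0], "grip": 0}
    - {"xyz": [0, 15, -6], "turn": [0, 0, 0], "grip": 0}
    - {"xyz": [0, 17.5, -7], "turn": [0, 0, 0], "grip": 0}
    - {"xyz": [0, 20, -8], "turn": [0, 0, 0], "grip": 0}
    - {"xyz": [0, 22.5, -9], "turn": [0, 0, 0], "grip": 0}
    - {"xyz": [0, 25, -10], "turn": [0, 0, 0], "grip": 0}
    - {"xyz": [0, 27.5, -11], "turn": [0, 0, 0], "grip": 0}
    - {"xyz": [0, 30, -12], "turn": [0, 0, 0], "grip": 0}

```text
t: 12.15
tool_pos: [0.581, 0.0898, 0.1107]
orientation: [0.229, 1.559, -0.229]
force: [1.2, 0.3, -0.1]
opening: 0.0001
```

step_arm:
  commands:
    - {"xyz": [0, 2.5, -1], "turn": [0, 0, 0], "grip": 0}
    - {"xyz": [0, 5, -2], "turn": [0, 0, 0], "grip": 0}
    - {"xyz": [0, 7.5, -3], "turn": [0, 0, 0], "grip": 0}
    - {"xyz": [0, 10, -4], "turn": [0, 0, 0], "grip": 0}
    - {"xyz": [0, 12.5, -5], "turn": [0, 0, 0], "grip": 0}
    - {"xyz": [0, 15, -6], "turn": [0, 0, 0], "grip": 0}
    - {"xyz": [0, 17.5, -7], "turn": [0, 0, 0], "grip": 0}
    - {"xyz": [0, 20, -8], "turn": [0, 0, 0], "grip": 0}
    - {"xyz": [0, 22.5, -9], "turn": [0, 0, 0], "grip": 0}
    - {"xyz": [0, 25, -9.8], "turn": [0, 0, 0], "grip": 0}
    - {"xyz": [0, 26.7, -10.4], "turn": [0, 0, 0], "grip": 0}
    - {"xyz": [0, 26.7, -10.4], "turn": [0, 0, 0], "grip": 0}

```text
t: 13.65
tool_pos: [0.5787, 0.1184, 0.1107]
orientation: [0.229, 1.559, -0.229]
force: [0.7, 0.2, -0.1]
opening: 0.0002
```

```bash
python3 chk.py 5 k5
```

```text
13.65 [0.5787 0.1184 0.1107] [ 0.7  0.2 -0.1] err mm world to seam [ 0.1 -0.   0.3] tool [-0.3  0.   0.1]
[263 201]
```

View pics/k5.png

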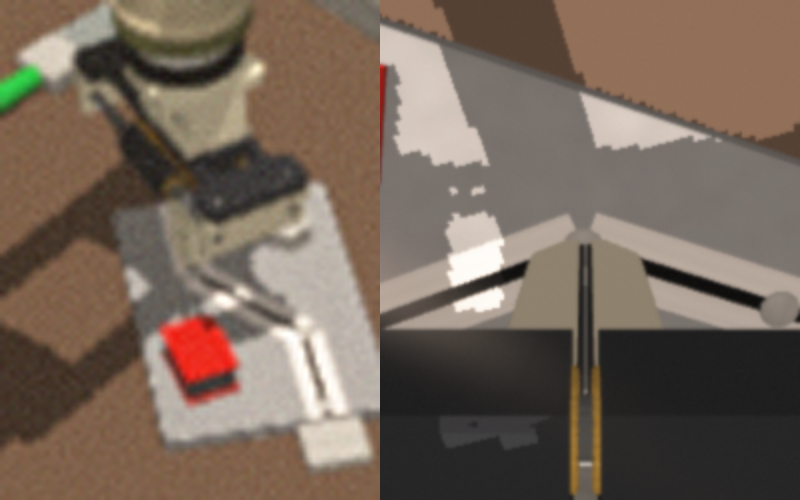

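The tip is at the third tack, seen at (583,237) at the second bend. The magnet and nut are undisturbed. Now the last leg.

step_arm:
  commands:
    - {"xyz": [0, 1.5, 0.5], "turn": [0, 0, 0], "grip": 0}
    - {"xyz": [0, 4, 1.4], "turn": [0, 0, 0], "grip": 0}
    - {"xyz": [0, 6.5, 2.2], "turn": [0, 0, 0], "grip": 0}
    - {"xyz": [0, 9, 3.1], "turn": [0, 0, 0], "grip": 0}
    - {"xyz": [0, 11.5, 3.9], "turn": [0, 0, 0], "grip": 0}
    - {"xyz": [0, 14, 4.8], "turn": [0, 0, 0], "grip": 0}
    - {"xyz": [0, 16.5, 5.6], "turn": [0, 0, 0], "grip": 0}
    - {"xyz": [0, 19, 6.5], "turn": [0, 0, 0], "grip": 0}
    - {"xyz": [0, 21.5, 7.3], "turn": [0, 0, 0], "grip": 0}
    - {"xyz": [0, 24.5, 8.4], "turn": [0, 0, 0], "grip": 0}
    - {"xyz": [0, 27.5, 9.4], "turn": [0, 0, 0], "grip": 0}
    - {"xyz": [0, 30.5, 10.4], "turn": [0, 0, 0], "grip": 0}

```text
t: 15.25
tool_pos: [0.5976, 0.1446, 0.1107]
orientation: [0.229, 1.559, -0.229]
force: [-0.3, -0.8, -0.9]
opening: 0.0002
```

step_arm:
  commands:
    - {"xyz": [0, 3, 1], "turn": [0, 0, 0], "grip": 0}
    - {"xyz": [0, 6, 2], "turn": [0, 0, 0], "grip": 0}
    - {"xyz": [0, 9, 3], "turn": [0, 0, 0], "grip": 0}
    - {"xyz": [0, 12, 4], "turn": [0, 0, 0], "grip": 0}
    - {"xyz": [0, 15, 5], "turn": [0, 0, 0], "grip": 0}
    - {"xyz": [0, 18, 6], "turn": [0, 0, 0], "grip": 0}
    - {"xyz": [0, 21, 7], "turn": [0, 0, 0], "grip": 0}
    - {"xyz": [0, 24, 8], "turn": [0, 0, 0], "grip": 0}
    - {"xyz": [0, 27, 9], "turn": [0, 0, 0], "grip": 0}
    - {"xyz": [0, 29.5, 10], "turn": [0, 0, 0], "grip": 0}
    - {"xyz": [0, 31, 10.6], "turn": [0, 0, 0], "grip": 0}
    - {"xyz": [0, 31, 10.6], "turn": [0, 0, 0], "grip": 0}

```text
t: 16.75
tool_pos: [0.6166, 0.1712, 0.1107]
orientation: [0.229, 1.559, -0.229]
force: [-0.4, 0.3, -0.4]
opening: 0.0005
```

```bash
python3 chk.py 7 k7
```

```text
16.75 [0.6166 0.1712 0.1107] [-0.4  0.3 -0.4] err mm world to seam [0.  0.1 0.3] tool [-0.3  0.1  0. ]
[259 188]
```

View pics/k7.png

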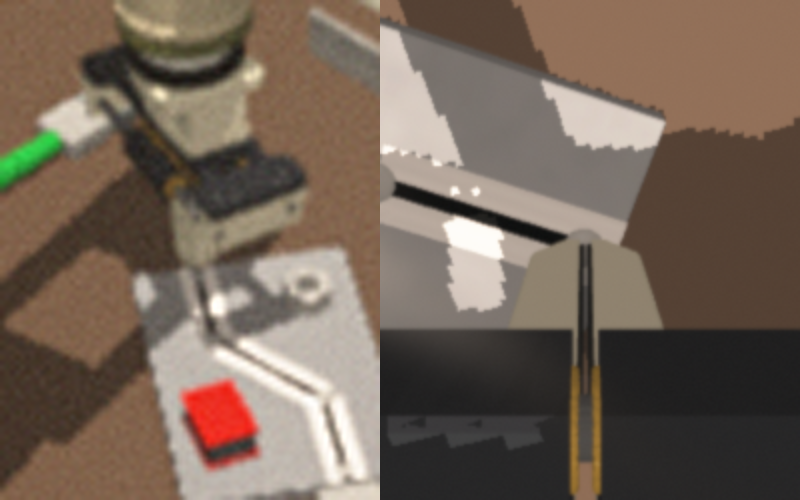

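The tip stands at the last tack (583,237). The nut and magnet are in place.

```bash
python3 -c "
from plant import robot;print(robot.close_job())"
```

```text
the job is handed in; nothing more can be done
None
```

I completed the dry run and handed the job in at about 17 s. The closed fingers pointed down and followed the joint from the tack by the run-on tab, through both bends, to the last tack. They moved at about 20 mm/s and stopped there, still pointing at it.

- **Height:** the fingertips stayed about 14.7 mm above the plate, from the measured tool position and the given plate height.
- **Position:** at the tacks, the measured tool position was within 0.6 mm of the estimated joint. The scene and wrist camera estimates of the joint differed by about 1 mm, so I used their average.
- **Contact:** the force readings stayed at noise level, about 1 N. The last pictures showed the magnet and nut undisturbed.

None of these checks failed. I did not view a picture at the first bend, and checked that point from the measured tool position only.

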